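# Load the ware lift and latch it down

### The arm

A 6-joint arm with a two-finger parallel gripper is mounted at the origin on the work surface. World frame = base frame: x ahead of the robot, y to its left, z up, the work surface at z = 0. Lengths are in mm, angles in rad, forces in N, time in s.
With the tool pointing down it reaches from about 200 to 875 mm from the base axis. Payload 3.4 kg.
Tool frame: the origin (TCP) lies at the very end of the fingers, on their centre line; the grasp point (between the pads) lies 19 mm behind it; z points along the fingers, y is the line along which they close (so a half turn about z gives the same grasp; the last joint's range is limited). The gripper opens to 94 mm and grips with 3 to 60 N. Pads are 16 mm wide; open, the fingers measure 119 mm over their backs; the gripper's body (75 mm by 177 mm) begins 78 mm behind the grasp point.
Start: joints at [-1.353, 0.276, 1.505, -0, 1.361, -0.121], TCP at [191.105, -542.351, 205.493] pointing down, gripper open.
Joint ranges: [-2.89, 2.89], [-0.75, 2.08], [0.22, 2.7], [-1.18, 4.32], [0.11, 2.71], [-2.7, 2.7]. Speed limits (rad/s): [2.57, 2.57, 3.14, 3.14, 3.14, 3.14].

### API

Orientations are given as a unit quaternion [x, y, z, w].
In Python, from cell import manip gives the robot as it stands.
- The arm moves only by the tool jog_arm, called after "Call:" as name([rows], argument=value, ...), one row to a line, values as JSON. Schema: {"type":"object","properties":{"steps":{"type":"array","items":{"type":"object","properties":{"d":{"type":"array","items":{"type":"number"},"minItems":3,"maxItems":3},"turn":{"type":"number"},"finger_gap":{"type":"number"}},"additionalProperties":false,"required":["finger_gap"]},"minItems":1,"maxItems":10},"clamp_n":{"type":"number"},"only":{"type":"string"},"quiet":{"type":"boolean"},"lines":{"type":"string"}},"required":["steps"],"additionalProperties":false}. steps is a list of rows, 1 to 10 of them, each an object with the fields d (a list: dx, dy, dz in shares of the most that a row can go, 1 being 62.5 mm), turn (a turn about the tool's z in shares of pi rad (1.0 is pi rad)), finger_gap (the opening from 0.0 (shut) to 1.0 (fully open)); a field left out counts as zero (the opening has to be given); each row shifts and turns the commanded pose from where the row before left it, along the tool's axes as they then stand; what a row does not reach is not made up. A row lasts 1/8 s, in which the tool goes at most 62.5 mm and 0.188 rad, less where a joint would pass 70% of its speed; a pose out of reach is approached as far as the arm can. The fingers move at their own pace and stop on an object; clamp_n is the grip in N (left out, the last holds). Time passes only in rows, so rows that do not move let the fingers close. The tool returns the time, the measured TCP pose, the force, the opening and the grip force at its end. only (a regular expression) keeps the lines of the reply that match it, lines (a string "A,B") keeps lines A to B, and quiet returns only ok. Input that does not fit is refused with a message, and nothing moves.
- manip.observe(): the state, without advancing time (a new reading comes with each control period).
- manip.camera(name): name is "scene" or "top"; returns a dict with "img" (384x512x3 uint8, blue, green, red), "fov_y" (degrees; the focal length in pixels is half the picture's height over the tangent of half this angle, whatever the lens; pixels are square), "cx", "cy" (the principal point, pixels), "R" (3x3) and "t" (3): a world point X has camera coordinates R X + t. Camera axes: x right, y down, z forward; pixel columns grow to the right and rows downward; lengths in mm; the calibration is good to about 2 mm. A picture is of the moment at which its call begins. There is no depth.
- manip.job_done(): hands the job in; it is judged then, once.
The state is a dict: "time_s": time; "joints": joint angles; "dq": joint speeds; "tau": joint torques, N m; "eef_pos": TCP position; "tool_rot": TCP orientation; "force": force on the tool from outside, world axes, zero at the start; "moment": the same for the moment, N m; "opening": opening from 0.0 (shut) to 1.0 (fully open); "grasp_force": force on a finger pad.
Only numpy, scipy, OpenCV 4.12 (cv2) and the standard library are available. Lean on these libraries where they do the work, as an engineer would, in place of code of your own. Each camera call takes 0.05 s, during which the arm holds its last target. There are 200 camera calls.

### The job

Take the two small straight-sided terracotta pots off the sloping drying rack and stand them, rim down as they are now, on the sprung platform of the ware lift, one on each side of its middle rib. Then push the loaded platform down gently and hold it there until the slow spring bolt has slid right in over its edge, so that it stays latched down with both pots standing on it when you let go. Do not drop or bang the pots, and leave everything else where it is.

Things in the scene. Friction and masses are not known exactly. Their poses are not given: they have to be found in the camera images.
- pot_a: one of two identical terracotta pots standing upside down, rim down: straight cylinder 60 mm in diameter with a 70 mm rim collar on the lowest 14 mm, 95 mm tall in all, flat closed top, 0.22 to 0.36 kg. Origin at the centre of its underside (rim), z up along its axis. It starts on the slope of the rack, so its z axis leans 30 degrees from vertical, towards the low edge of the rack
- pot_b: the second pot, identical to pot_a; either pot may go on either side of the platform rib
- rack: fixed wooden rack 360 mm wide (y), 110 mm deep (x); its board slopes at 30 degrees, low edge with a small ledge at -x (towards the robot). Origin on the table under the board's middle, z up; the board's surface is 55 mm above it there. Two pots and a lid stand on it in any order at y = -115, 0 and +115 mm, against the ledge
- lift: fixed ware lift: grey steel housing 150 x 250 mm (x, y), walls 70 mm high, with the platform rising out of it; origin on the table under the platform's centre, z up. At the middle of its +x side (away from the robot) stands the bolt block, up to 96 mm high, 60 mm wide
- platform_top (a point): centre of the platform's top surface, moving with it; axes as the lift's, z up. The plywood platform is 130 mm (x) by 230 mm (y), divided in two along y by a rib at y = 0 that is 6 mm wide and 4 mm high; the places for the pots are the halves, best at x = 0, y = +/-55 mm. Its top is 115 mm above the table when fully up
- platform (a joint): how far the platform has sunk, m: 0 fully up, 0.042 on its lower stop. Its spring carries 1.5 N before it sinks, then 400 N/m: one pot sinks it about 3 mm, both about 10 mm, and reaching the bolt's level needs about 10 N more. The bolt passes over the platform only when this is above 0.036; latched, it rests up against the bolt at about 0.036
- bolt (a joint): how far the spring bolt has slid in towards the platform (along the lift's -x), m: near 0 while it leans on the platform's side, 0.016 fully in. It is damped and takes about 1 s to slide in once the platform is below it
- bolt_tip (a point): top edge of the tip of the spring bolt, a steel bar 26 mm wide and 10 mm thick with its underside 79 mm above the table, at y = 0 of the lift; fully in it covers 15 mm of the platform's far edge. A black knob sits on its other end
- jar_lid: bystander on the rack: round terracotta lid 70 mm in diameter with a knob, 40 mm tall in all; leave it
- mug: bystander: white mug 76 mm in diameter, 85 mm tall, origin at its underside
- bowl: bystander: terracotta bowl 90 mm in diameter, 45 mm tall, origin at its underside
- jar: bystander: closed white jar 70 mm in diameter, 90 mm tall, origin at its underside
- spatula: bystander: wooden spatula about 280 mm long lying flat on the table near the robot
- brush: bystander: flat brush about 200 mm long lying flat on the table near the robot

How it is judged (in metres and radians):
On the way, in this order (a step that is already met when the one before it is completed fails the run):
1. both pots stand on the platform, one each side of the rib, and the bolt is still out (((x of pot_a in the frame of platform_top between -0.032 and 0.032 m and y of pot_a in the frame of platform_top between 0.034 and 0.082 m and z of pot_a in the frame of platform_top between -0.004 and 0.004 m and angle between each of pot_a, pot_b's own z axis and vertical below 0.07 rad and x of pot_b in the frame of platform_top between -0.032 and 0.032 m and y of pot_b in the frame of platform_top between -0.082 and -0.034 m and z of pot_b in the frame of platform_top between -0.004 and 0.004 m) or (x of pot_a in the frame of platform_top between -0.032 and 0.032 m and y of pot_a in the frame of platform_top between -0.082 and -0.034 m and z of pot_a in the frame of platform_top between -0.004 and 0.004 m and angle between each of pot_a, pot_b's own z axis and vertical below 0.07 rad and x of pot_b in the frame of platform_top between -0.032 and 0.032 m and y of pot_b in the frame of platform_top between 0.034 and 0.082 m and z of pot_b in the frame of platform_top between -0.004 and 0.004 m)) and value of joint bolt below 0.005 m), for 0.1 s.
2. the loaded platform is down and the bolt has slid in over it (((x of pot_a in the frame of platform_top between -0.032 and 0.032 m and y of pot_a in the frame of platform_top between 0.034 and 0.082 m and z of pot_a in the frame of platform_top between -0.004 and 0.004 m and angle between each of pot_a, pot_b's own z axis and vertical below 0.07 rad and x of pot_b in the frame of platform_top between -0.032 and 0.032 m and y of pot_b in the frame of platform_top between -0.082 and -0.034 m and z of pot_b in the frame of platform_top between -0.004 and 0.004 m) or (x of pot_a in the frame of platform_top between -0.032 and 0.032 m and y of pot_a in the frame of platform_top between -0.082 and -0.034 m and z of pot_a in the frame of platform_top between -0.004 and 0.004 m and angle between each of pot_a, pot_b's own z axis and vertical below 0.07 rad and x of pot_b in the frame of platform_top between -0.032 and 0.032 m and y of pot_b in the frame of platform_top between 0.034 and 0.082 m and z of pot_b in the frame of platform_top between -0.004 and 0.004 m)) and value of joint platform above 0.033 m and value of joint bolt above 0.012 m), for 0.1 s.
At the end, for the whole second after the job is handed in: Both pots stand rim down, upright within 4 degrees, flat on the platform and at rest, one each side of the rib (axis within 32 mm of the platform's x = 0, 34 to 82 mm from the rib's middle); platform sunk more than 33 mm and the bolt more than 12 mm in over its edge (all of step 2 and linear speed of each of pot_a, pot_b below 0.02 m/s); the robot touches nothing.
It fails at once if a bystander is pushed more than 30 mm from its place (distance of any of jar_lid, mug, bowl, jar, spatula, brush from where it was at the start of the episode above 0.03 m).
It fails at once if a pot is banged or pressed down with more than 60 N (contact force between any of pot_a, pot_b and lift above 60 N).
It also fails if it takes over 72 s, if anything falls off the work surface, if the arm or the gripper's body presses on something with over 40 N, if the wrist force passes 120 N, or if a joint passes its speed limit or range.

## Working session

There is one attempt and no reset: what is moved stays moved. The work goes in short steps, Python scripts to look and compute and a tool call to move; the robot and the scene stay as the last step left them, time stands still between calls to the robot, and variables do not carry over. Pictures are saved under pics/ and viewed, at most 12 in all, crops included, and the job is handed in when it is done.

```bash
ls; mkdir -p pics; python3 - <<'E'
from cell import manip
import cv2,json
for n in("scene","top"):
    c=manip.camera(n); cv2.imwrite(f"pics/{n}0.png",cv2.resize(c["img"],None,fx=1.5,fy=1.5)); print(n,c["fov_y"],c["cx"],c["cy"],c["R"],c["t"])
print(manip.observe())
E
```

```text
cell.py
pics
scene 44.83198068111526 255.29193470964154 198.3442007066641 [[-0.34833498  0.93731    -0.01061582]
 [ 0.79222604  0.28832583 -0.53781606]
 [-0.50103956 -0.19575028 -0.84299537]] [ 193.31444924 -397.41310678 1569.12017093]
top 53.35601528619383 256.5961334930964 187.4759217443667 [[ 0.02663899 -0.99958762 -0.01072208]
 [-0.98774755 -0.02467053 -0.15409782]
 [ 0.15376975  0.01469572 -0.98799742]] [-15.4209155  559.35788168 861.12557383]
{'time_s': 0.1, 'joints': array([-1.35300838e+00,  2.76566684e-01,  1.50596981e+00,  1.56255169e-05,
        1.36069375e+00, -1.21011627e-01]), 'dq': array([ 1.14010900e-03, -1.74862016e-03, -2.76900642e-03, -1.98024299e-05,
        4.72505653e-04, -5.80499700e-04]), 'tau': array([ 2.31339502e-03, -4.05453515e+01, -2.37780333e+01,  7.01656519e-02,
        2.99086107e-02, -4.35797267e-05]), 'eef_pos': array([ 190.99240998, -541.83641302,  204.68595075]), 'tool_rot': array([ 9.85686080e-01,  1.68589087e-01, -3.19739512e-05, -8.18208246e-04]), 'force': array([-0.97896713,  0.65454966,  0.10662218]), 'moment': array([-0.01634922,  0.00064334, -0.05901603]), 'grasp_force': 0.0, 'opening': 0.9973159715657672}
```

View pics/scene0.png

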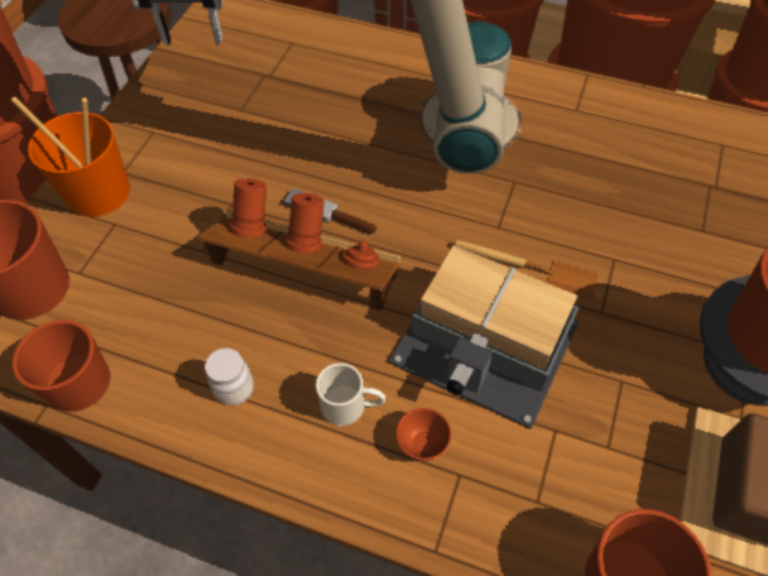

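View pics/top0.png

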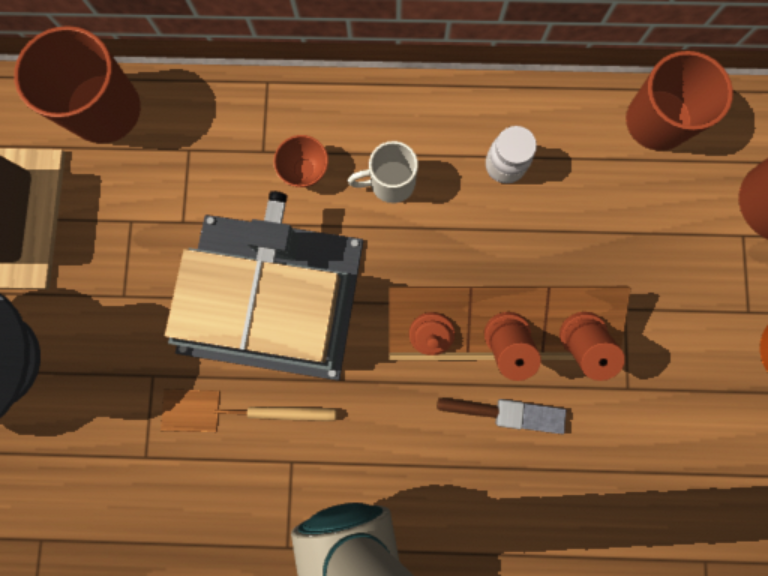

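The scene view shows pots at about (250,208) and (306,222) and the lid at (362,255). In the top view the pot-top holes are near (519,362) and (602,362), and the platform corners near (185,251), (339,275), (325,361) and (167,334). I'll zoom in for accurate pixel positions.

```bash
python3 - <<'E'
import cv2,numpy as np
from cell import manip
s=manip.camera("scene")["img"];t=manip.camera("top")["img"]
def crop(im,x,y,w,h,k): return cv2.resize(im[y:y+h,x:x+w],None,fx=k,fy=k,interpolation=cv2.INTER_CUBIC)
# layout 800x600: scene pots 5x (80x60), top pots 5x, scene lift 3.2x..., top lift
a=crop(s,145,112,80,60,5);b=crop(t,310,195,80-0,60,5);b=crop(t,315,200,110,82,400/110)[:300,:400]
c=crop(s,258,155,133,100,3);d=crop(t,105,125,145,108,400/145)
f=lambda i:cv2.copyMakeBorder(i[:300,:400],0,300-min(300,i.shape[0]),0,400-min(400,i.shape[1]),cv2.BORDER_CONSTANT)
cv2.imwrite("pics/crops.png",np.vstack([np.hstack([f(a),f(b)]),np.hstack([f(c),f(d)])]))
E
```

```text
(no output)
```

View pics/crops.png

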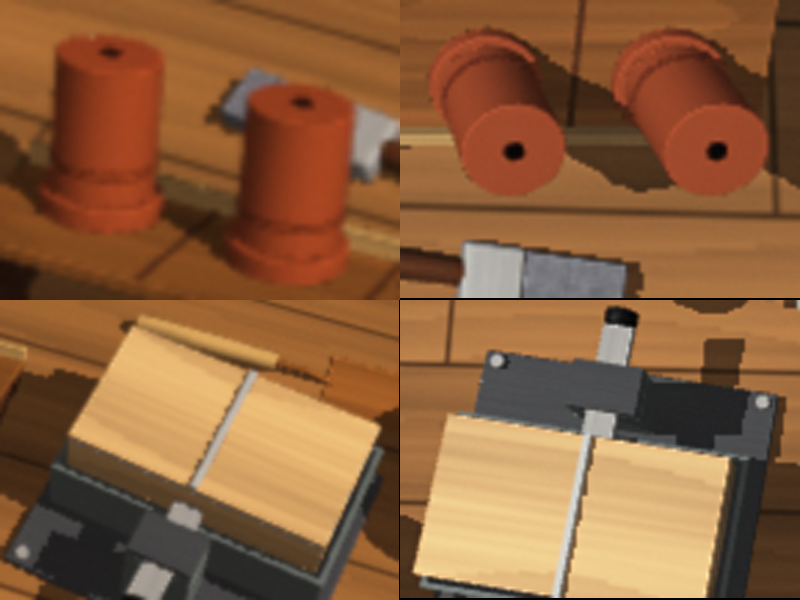

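Pot-top holes (original pixels) are at scene (167.4,122.4) and (205.4,132.6), and top (402.2,241.5) and (346.4,241.5). The platform corners are visible in both views.

```bash
cat > h.py <<'E'
import numpy as np
from cell import manip
from scipy.optimize import least_squares
from scipy.spatial.transform import Rotation as Ro
def cam(n):
    c=manip.camera(n);f=192/np.tan(np.radians(c["fov_y"])/2);return c["R"],c["t"],f,c["cx"],c["cy"],c["img"]
def proj(c,X):
    p=np.atleast_2d(X)@c[0].T+c[1];return c[2]*p[:,:2]/p[:,2:]+[c[3],c[4]]
def go(target,yaw):
    "yaw = world angle of tool y axis; prints needed shift in tool axes"
    o=manip.observe();R=Ro.from_quat(o["tool_rot"]).as_matrix()
    d=R.T@(np.array(target)-o["eef_pos"]);a=np.arctan2(R[1,1],R[0,1]);t=yaw-a;t=(t+np.pi/2)%np.pi-np.pi/2
    # turn about tool z (down) is negative world yaw
    print("TCP",o["eef_pos"].round(1),"tool d",d.round(1),"turn",round(-t,3),"F",o["force"].round(1),"t",o["time_s"],o["joints"].round(2)[[0,5]])
E
python3 - <<'E'
from h import *
S,T=cam("scene"),cam("top")
for a,b in(((167.4,122.4),(402.2,241.5)),((205.4,132.6),(346.4,241.5))):
    r=least_squares(lambda X:np.r_[proj(S,X)[0]-a,proj(T,X)[0]-b],[450,-100,100]);print("pot top",r.x.round(1),r.fun.round(1))
L=np.array([[65,115],[65,-115],[-65,115],[-65,-115]])
t=np.array([[125.3,166.3],[225,182.6],[109.7,224],[217,240.5]]);s=np.array([[365,236.7],[281.5,199.5],[384.3,197.7],[304,163]])
def W(p):
    c,n=np.cos(p[2]),np.sin(p[2]);return np.c_[L@np.array([[c,n],[-n,c]])+p[:2],np.full(4,115)]
for k in("both","top"):
    r=least_squares(lambda p:np.r_[(proj(T,W(p))-t).ravel(),(proj(S,W(p))-s).ravel()*(k=="both")],[450,150,0]);print("lift",r.x.round(3),r.fun.round(1))
go([500,-200,200],np.pi/2)
E
```

```text
pot top [ 439.2 -304.2  138.2] [-0.8 -0.2 -0.6  0.2]
pot top [ 436.3 -190.1  136.6] [-0.7 -0.1 -0.5  0.1]
lift [ 5.09411e+02  1.89821e+02 -1.40000e-01] [-2.7 -0.7  0.2 -0.1 -0.3 -0.1 -2.7  1.3 -0.4  0.3 -2.3 -0.4 -0.9 -0.8
 -2.8 -0.3]
lift [ 5.09727e+02  1.86820e+02 -1.33000e-01] [-1.6 -0.5  1.4 -0.6  1.2  0.2 -1.   0.8 -0.  -0.  -0.  -0.  -0.  -0.
 -0.  -0. ]
TCP [ 191.1 -542.1  205.2] tool d [ 405.1 -220.     5.3] turn 0.339 F [-0.4  0.6 -0.8] t 0.3 [-1.35 -0.12]
```

The rows are not in the units I measure in: shifts go in shares of 62.5 mm and turns go in shares of pi rad. I convert before sending: 0.157 rad / 3.1416 = 0.05.

Call:
jog_arm([
  {"turn": 0.05,"finger_gap": 0.85},
  {"turn": 0.05,"finger_gap": 0.85},
  {"finger_gap": 0.85},
], clamp_n=20)

```text
time_s: 0.68
eef_pos: [191.1, -542.3, 205.4]
tool_rot: [1.0, 0.013, -0.0, -0.0]
force: [0.1, -0.5, 0.0]
opening: 0.85
grasp_force: 0.0
```

```bash
python3 - <<'E'
from h import *
T=cam("top")
for y0 in (0,):
  c,n=np.cos(-.137),np.sin(-.137)
  for l in((65,0),(-65,0)): print(proj(T,[509.5+c*l[0]-n*l[1],188.3+n*l[0]+c*l[1],115]).round(1))
go([464.2,-303.6,175],np.pi/2+.025)
E
```

```text
[[174.2 174. ]]
[[162.4 232.8]]
TCP [ 191.1 -542.3  205.4] tool d [ 279.6 -231.1   30.5] turn 0.002 F [-0.4 -0.8 -0.2] t 0.725 [-1.35  0.19]
```

In the tool's units: 46.6 mm is 0.7456, -38.5 mm is -0.616.

Call:
jog_arm([
  {"d": [0.7456,-0.616,0.08],"finger_gap": 0.85},
  {"d": [0.7456,-0.616,0.08],"finger_gap": 0.85},
  {"d": [0.7456,-0.616,0.08],"finger_gap": 0.85},
  {"d": [0.7456,-0.616,0.08],"finger_gap": 0.85},
  {"d": [0.7456,-0.616,0.08],"finger_gap": 0.85},
  {"d": [0.7456,-0.616,0.08],"finger_gap": 0.85},
  {"finger_gap": 0.85},
  {"finger_gap": 0.85},
])

```text
time_s: 1.72
eef_pos: [464.6, -304.6, 175.4]
tool_rot: [1.0, 0.014, -0.0, 0.0]
force: [-0.2, 0.1, -0.9]
opening: 0.851
grasp_force: 0.0
```

```bash
python3 - <<'E'
from h import *
go([464.2,-303.6,76],np.pi/2+.025)
E
```

```text
TCP [ 464.6 -304.6  175.4] tool d [-0.3 -1.  99.4] turn 0.002 F [-0.2  0.1 -0.9] t 1.725 [-0.7   0.84]
```

In the tool's units: 25 mm is 0.4, 24 mm is 0.384.

Call:
jog_arm([
  {"d": [0,-0.016,0.4],"finger_gap": 0.85},
  {"d": [0,0,0.4],"finger_gap": 0.85},
  {"d": [0,0,0.4],"finger_gap": 0.85},
  {"d": [0,0,0.384],"finger_gap": 0.85},
  {"finger_gap": 0.85},
  {"finger_gap": 0.5},
  {"finger_gap": 0.5},
  {"finger_gap": 0.5},
  {"finger_gap": 0.5},
], clamp_n=15)

```text
time_s: 2.85
eef_pos: [465.4, -304.0, 77.6]
tool_rot: [1.0, 0.013, 0.001, 0.001]
force: [-0.7, -0.4, 5.5]
opening: 0.638
grasp_force: 15.0
```

Call:
jog_arm([
  {"d": [0,0,-0.08],"finger_gap": 0.5},
  {"d": [0,0,-0.24],"finger_gap": 0.5},
  {"d": [0,0,-0.48],"finger_gap": 0.5},
  {"d": [0,0,-0.64],"finger_gap": 0.5},
  {"d": [0,0,-0.8],"finger_gap": 0.5},
  {"finger_gap": 0.5},
])

```text
time_s: 3.6
eef_pos: [467.1, -305.2, 221.2]
tool_rot: [1.0, 0.013, 0.004, 0.003]
force: [-0.4, 0.0, -3.3]
opening: 0.638
grasp_force: 15.0
```

```bash
python3 - <<'E'
from h import *
import cv2
s=cam("scene")
cv2.imwrite("pics/g1.png",cv2.resize(s[5][40:200,100:300],None,fx=3,fy=3))
c,n=np.cos(-.137),np.sin(-.137)
go([509.5-n*57,188.3+c*57,215],np.pi/2-.137)
E
```

```text
TCP [ 465.6 -304.   218.3] tool d [  65.4 -547.3    2. ] turn 0.162 F [ 0.   0.5 -4.2] t 3.65 [-0.7   0.84]
```

View pics/g1.png

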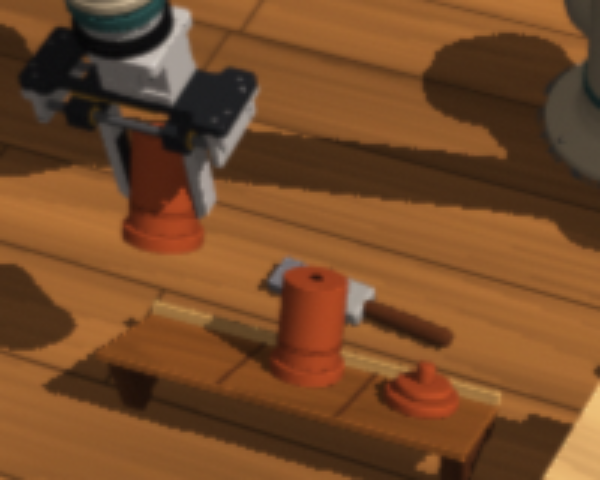

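In the tool's units: -60 mm is -0.96, -2.4 mm is -0.0384, 0.162 rad / 3.1416 = 0.0516.

Call:
jog_arm([
  {"turn": 0.0516,"finger_gap": 0.5},
  {"d": [-0.0384,-0.4,0],"finger_gap": 0.5},
  {"d": [-0.0384,-0.8,0],"finger_gap": 0.5},
  {"d": [-0.0384,-0.96,0],"finger_gap": 0.5},
  {"d": [-0.0384,-0.96,0],"finger_gap": 0.5},
  {"d": [-0.0384,-0.96,0],"finger_gap": 0.5},
  {"d": [-0.0384,-0.96,0],"finger_gap": 0.5},
  {"d": [-0.0384,-0.96,0],"finger_gap": 0.5},
  {"d": [-0.0384,-0.96,0],"finger_gap": 0.5},
  {"d": [-0.0384,-0.96,0],"finger_gap": 0.5},
])

```text
time_s: 4.9
eef_pos: [508.9, 192.5, 215.0]
tool_rot: [0.998, -0.067, -0.002, 0.0]
force: [0.3, -0.7, -2.4]
opening: 0.633
grasp_force: 15.0
```

Call:
jog_arm([
  {"d": [-0.0384,-0.608,0],"finger_gap": 0.5},
  {"d": [0,-0.288,0],"finger_gap": 0.5},
  {"finger_gap": 0.5},
  {"finger_gap": 0.5},
])

```text
time_s: 5.4
eef_pos: [515.9, 244.2, 216.0]
tool_rot: [0.998, -0.069, -0.001, 0.001]
force: [-0.1, 0.3, -4.0]
opening: 0.638
grasp_force: 15.0
```

```bash
python3 - <<'E'
from h import *
c,n=np.cos(-.137),np.sin(-.137)
go([509.5-n*57,188.3+c*57,165],np.pi/2-.137)
E
```

```text
TCP [515.9 244.2 216. ] tool d [ 1.3 -0.8 51. ] turn -0.001 F [-0.1  0.3 -4. ] t 5.4 [0.32 2.03]
```

In the tool's units: 20 mm is 0.32, 15 mm is 0.24.

Call:
jog_arm([
  {"d": [0.016,0,0.24],"finger_gap": 0.5},
  {"d": [0,0,0.32],"finger_gap": 0.5},
  {"d": [0,0,0.24],"finger_gap": 0.5},
  {"d": [0,0,0.064],"finger_gap": 0.5},
  {"d": [0,0,0.032],"finger_gap": 0.5},
  {"d": [0,0,0.032],"finger_gap": 0.5},
  {"d": [0,0,0.032],"finger_gap": 0.5},
  {"finger_gap": 0.5},
])

```text
time_s: 6.4
eef_pos: [517.4, 245.5, 156.5]
tool_rot: [0.998, -0.068, 0.0, 0.0]
force: [0.1, -0.1, -1.9]
opening: 0.637
grasp_force: 15.0
```

Call:
jog_arm([
  {"finger_gap": 0.5},
  {"d": [0,0,0.016],"finger_gap": 0.5},
  {"d": [0,0,0.016],"finger_gap": 0.5},
  {"d": [0.016,0,0.016],"finger_gap": 0.5},
  {"d": [0.016,0,0.016],"finger_gap": 0.5},
  {"d": [0.016,0,0.016],"finger_gap": 0.5},
  {"d": [0,0,0.016],"finger_gap": 0.5},
  {"d": [0,0,0.016],"finger_gap": 0.5},
], clamp_n=6)

```text
time_s: 7.4
eef_pos: [520.8, 245.2, 149.6]
tool_rot: [0.998, -0.069, 0.0, -0.0]
force: [-0.2, 0.3, 2.4]
opening: 0.635
grasp_force: 6.0
```

```bash
python3 - <<'E'
from h import *
import cv2
s=cam("scene")
cv2.imwrite("pics/p1.png",cv2.resize(s[5][60:220,230:430],None,fx=3,fy=3))
E
```

```text
(no output)
```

View pics/p1.png

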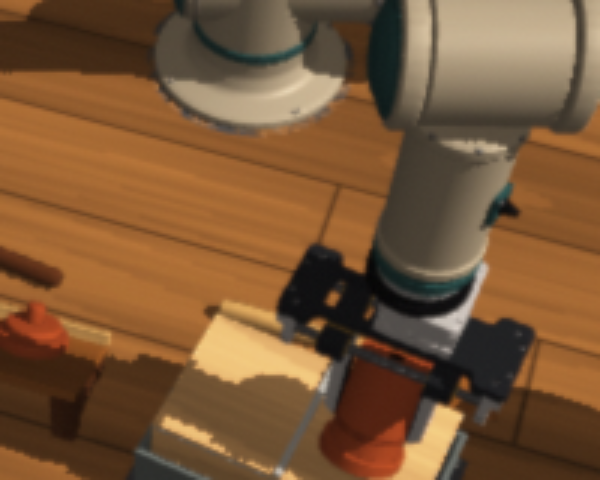

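The pot is on the platform but still leaning, with its foot away from the robot. I'll keep lowering with a light grip so it rights itself.

In the tool's units: 1 mm is 0.016.

Call:
jog_arm([
  {"d": [0,0,0.016],"finger_gap": 0.5},
  {"d": [0,0,0.016],"finger_gap": 0.5},
  {"d": [0,0,0.016],"finger_gap": 0.5},
  {"d": [0,0,0.016],"finger_gap": 0.5},
  {"d": [0,0,0.016],"finger_gap": 0.5},
  {"d": [0,0,0.016],"finger_gap": 0.5},
  {"finger_gap": 0.5},
], clamp_n=3.5)

```text
time_s: 8.32
eef_pos: [520.8, 245.1, 143.5]
tool_rot: [0.998, -0.069, 0.0, -0.0]
force: [1.5, -0.5, 3.5]
opening: 0.635
grasp_force: 3.5
```

Call:
jog_arm([
  {"d": [0.016,0,0.016],"finger_gap": 0.5},
  {"d": [0.016,0,0.016],"finger_gap": 0.5},
  {"d": [0.016,0,0.016],"finger_gap": 0.5},
  {"d": [0.016,0,0.016],"finger_gap": 0.5},
  {"d": [0.016,0,0],"finger_gap": 0.5},
  {"finger_gap": 0.5},
])

```text
time_s: 9.07
eef_pos: [525.1, 244.3, 139.1]
tool_rot: [0.998, -0.069, -0.0, 0.0]
force: [1.3, 0.1, 3.1]
opening: 0.638
grasp_force: 3.5
```

```bash
python3 - <<'E'
from h import *
import cv2
s,t=cam("scene"),cam("top")
a=cv2.resize(s[5][120:230,270:410],None,fx=3,fy=3);b=cv2.resize(t[5][110:220,80:220],None,fx=3,fy=3)
cv2.imwrite("pics/p2.png",np.vstack([a,b])[:600]); cv2.imwrite("pics/p2.png",cv2.resize(np.hstack([a,b]),None,fx=.95,fy=.95))
E
```

```text
(no output)
```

View pics/p2.png

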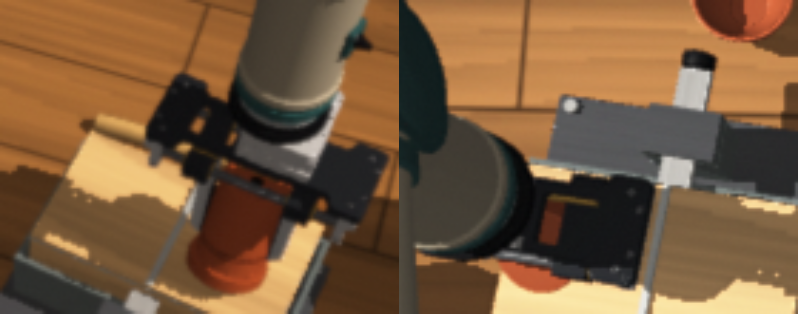

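The pot still leans about 30°: friction at the rim stops it turning. I'll regrip, lift, step back towards -x, set it down and pivot it upright with a +x arc.

Call:
jog_arm([
  {"finger_gap": 0.5},
  {"finger_gap": 0.5},
], clamp_n=15)

```text
time_s: 9.43
eef_pos: [525.1, 244.3, 139.2]
tool_rot: [0.998, -0.069, -0.0, 0.0]
force: [0.2, -0.4, 1.4]
opening: 0.635
grasp_force: 15.0
```

Call:
jog_arm([
  {"d": [0,0,-0.064],"finger_gap": 0.5},
  {"d": [0,0,-0.128],"finger_gap": 0.5},
  {"d": [0,0,-0.128],"finger_gap": 0.5},
  {"d": [-0.16,0,0],"finger_gap": 0.5},
  {"d": [-0.32,0,0],"finger_gap": 0.5},
  {"d": [-0.08,0,0],"finger_gap": 0.5},
  {"d": [0,0,0.08],"finger_gap": 0.5},
  {"d": [0,0,0.032],"finger_gap": 0.5},
  {"d": [0,0,0.032],"finger_gap": 0.5},
  {"finger_gap": 0.5},
])

```text
time_s: 10.68
eef_pos: [491.0, 249.1, 150.3]
tool_rot: [0.998, -0.069, -0.0, 0.0]
force: [-0.1, -0.6, -2.3]
opening: 0.633
grasp_force: 15.0
```

Call:
jog_arm([
  {"d": [0,0,0.032],"finger_gap": 0.5},
  {"d": [0,0,0.032],"finger_gap": 0.5},
  {"d": [0,0,0.032],"finger_gap": 0.5},
  {"finger_gap": 0.5},
])

```text
time_s: 11.18
eef_pos: [491.0, 249.2, 144.6]
tool_rot: [0.998, -0.069, 0.0, -0.0]
force: [0.2, 0.8, 1.0]
opening: 0.635
grasp_force: 15.0
```

In the tool's units: 3 mm is 0.048, 1 mm is 0.016.

Call:
jog_arm([
  {"finger_gap": 0.5},
  {"d": [0.048,0,0.008],"finger_gap": 0.5},
  {"d": [0.048,0,0.008],"finger_gap": 0.5},
  {"d": [0.048,0,0.008],"finger_gap": 0.5},
  {"d": [0.048,0,0.008],"finger_gap": 0.5},
  {"d": [0.048,0,0.016],"finger_gap": 0.5},
  {"d": [0.048,0,0.016],"finger_gap": 0.5},
  {"d": [0.048,0,0.016],"finger_gap": 0.5},
  {"d": [0.048,0,0.016],"finger_gap": 0.5},
  {"d": [0.048,0,0.016],"finger_gap": 0.5},
], clamp_n=4)

```text
time_s: 12.42
eef_pos: [517.3, 245.5, 137.4]
tool_rot: [0.998, -0.069, -0.0, 0.0]
force: [-3.2, 0.7, 2.6]
opening: 0.635
grasp_force: 4.0
```

Call:
jog_arm([
  {"d": [0.032,0,0.016],"finger_gap": 0.5},
  {"finger_gap": 0.5},
])

```text
time_s: 12.68
eef_pos: [519.3, 245.2, 136.5]
tool_rot: [0.998, -0.069, -0.0, 0.0]
force: [-2.9, 0.4, 1.1]
opening: 0.641
grasp_force: 4.0
```

```bash
python3 - <<'E'
from h import *
import cv2
s,t=cam("scene"),cam("top")
a=cv2.resize(s[5][120:230,270:410],None,fx=3,fy=3);b=cv2.resize(t[5][110:220,80:220],None,fx=3,fy=3)
cv2.imwrite("pics/p3.png",cv2.resize(np.hstack([a,b]),None,fx=.95,fy=.95))
E
```

```text
(no output)
```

View pics/p3.png

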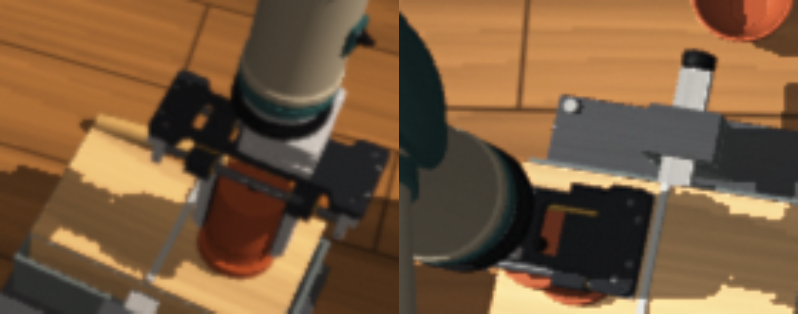

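In the tool's units: 1 mm is 0.016.

Call:
jog_arm([
  {"d": [0.016,0,0],"finger_gap": 0.5},
  {"d": [0.016,0,0],"finger_gap": 0.5},
  {"finger_gap": 0.645},
  {"finger_gap": 0.655},
  {"finger_gap": 0.67},
  {"finger_gap": 0.72},
  {"finger_gap": 0.75},
  {"finger_gap": 0.75},
], clamp_n=3)

```text
time_s: 13.78
eef_pos: [521.5, 244.9, 136.4]
tool_rot: [0.998, -0.069, 0.0, 0.0]
force: [-0.7, 0.7, -0.5]
opening: 0.747
grasp_force: 0.0
```

Call:
jog_arm([
  {"d": [0,0,-0.32],"finger_gap": 0.75},
  {"d": [0,0,-0.64],"finger_gap": 0.75},
  {"d": [0,0,-0.8],"finger_gap": 0.75},
  {"d": [0,0,-0.48],"finger_gap": 0.75},
  {"d": [0,0.48,0],"finger_gap": 0.85},
  {"d": [0,0.96,0],"finger_gap": 0.85},
  {"d": [0,0.96,0],"finger_gap": 0.85},
  {"d": [0,0.96,0],"finger_gap": 0.85},
  {"d": [0,0.96,0],"finger_gap": 0.85},
  {"d": [0,0.96,0],"finger_gap": 0.85},
])

```text
time_s: 15.02
eef_pos: [475.8, -83.7, 276.7]
tool_rot: [0.998, -0.068, 0.0, 0.0]
force: [0.6, -0.8, 0.9]
opening: 0.849
grasp_force: 0.0
```

```bash
python3 - <<'E'
from h import *
import cv2
s,t=cam("scene"),cam("top")
a=cv2.resize(s[5][120:230,270:410],None,fx=3,fy=3);b=cv2.resize(t[5][140:250,100:240],None,fx=3,fy=3)
cv2.imwrite("pics/p4.png",cv2.resize(np.hstack([a,b]),None,fx=.95,fy=.95))
go([461.3,-189.5,175],np.pi/2+.025)
E
```

```text
TCP [475.4 -87.5 276.5] tool d [  0.7 102.7 101.8] turn -0.17 F [0.4 0.8 0.3] t 15.125 [-0.32  1.39]
```

View pics/p4.png

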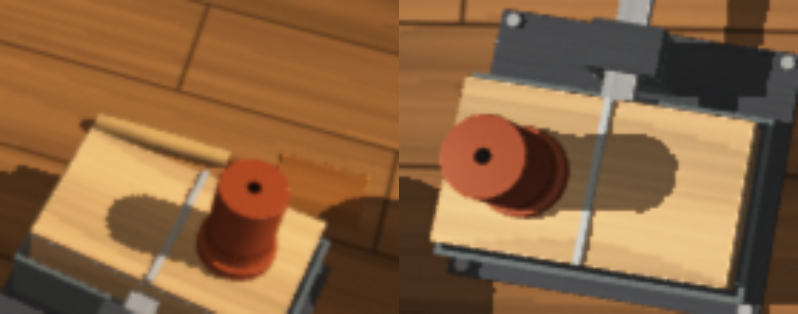

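The first pot stands upright, with its hole at scene (359.1,185.6) and top (129.1,194.4).

In the tool's units: 40 mm is 0.64, 35 mm is 0.56, -0.17 rad / 3.1416 = -0.0541.

Call:
jog_arm([
  {"turn": -0.0541,"finger_gap": 0.85},
  {"d": [-0.08,0.56,0.32],"finger_gap": 0.85},
  {"d": [-0.096,0.64,0.64],"finger_gap": 0.85},
  {"d": [-0.0912,0.416,0.64],"finger_gap": 0.85},
  {"finger_gap": 0.85},
  {"finger_gap": 0.85},
])

```text
time_s: 15.88
eef_pos: [463.8, -182.8, 177.5]
tool_rot: [1.0, 0.017, 0.001, -0.0]
force: [0.3, 0.2, 0.3]
opening: 0.854
grasp_force: 0.0
```

```bash
python3 - <<'E'
from h import *
S,T=cam("scene"),cam("top")
r=least_squares(lambda X:np.r_[proj(S,X)[0]-(359.1,185.6),proj(T,X)[0]-(129.1,194.4)],[500,200,200]).x
c,n=np.cos(-.137),np.sin(-.137);d=r[:2]-[509.5,188.3];print("pot1",r.round(1),"local",(c*d[0]+n*d[1]).round(1),(-n*d[0]+c*d[1]).round(1))
go([461.3,-189.5,74],np.pi/2+.025)
E
```

```text
pot1 [514.2 244.8 204.7] local -3.0 56.6
TCP [ 464.2 -182.8  178.2] tool d [ -3.5   6.4 104.2] turn 0.009 F [0.3 0.8 0.3] t 15.975 [-0.52  1.02]
```

In the tool's units: 29 mm is 0.464, 25 mm is 0.4.

Call:
jog_arm([
  {"d": [-0.056,0.1024,0],"finger_gap": 0.85},
  {"d": [0,0,0.4],"finger_gap": 0.85},
  {"d": [0,0,0.4],"finger_gap": 0.85},
  {"d": [0,0,0.4],"finger_gap": 0.85},
  {"d": [0,0,0.464],"finger_gap": 0.85},
  {"finger_gap": 0.85},
  {"finger_gap": 0.5},
  {"finger_gap": 0.5},
  {"finger_gap": 0.5},
  {"finger_gap": 0.5},
], clamp_n=15)

```text
time_s: 17.23
eef_pos: [460.6, -190.1, 73.8]
tool_rot: [1.0, 0.016, 0.001, 0.0]
force: [0.7, 2.8, 5.2]
opening: 0.635
grasp_force: 15.0
```

Call:
jog_arm([
  {"d": [0,0,-0.08],"finger_gap": 0.5},
  {"d": [0,0,-0.24],"finger_gap": 0.5},
  {"d": [0,0,-0.48],"finger_gap": 0.5},
  {"d": [0,0,-0.64],"finger_gap": 0.5},
  {"d": [0,0,-0.8],"finger_gap": 0.5},
  {"turn": 0.0544,"finger_gap": 0.5},
  {"finger_gap": 0.5},
])

```text
time_s: 18.1
eef_pos: [459.3, -190.0, 213.3]
tool_rot: [0.998, -0.068, 0.0, 0.0]
force: [-0.5, -0.1, -3.4]
opening: 0.637
grasp_force: 15.0
```

```bash
python3 - <<'E'
from h import *
c,n=np.cos(-.137),np.sin(-.137)
x,y=-26,-57
go([509.5+c*x-n*y,188.3+n*x+c*y,215],np.pi/2-.137)
E
```

```text
TCP [ 459.3 -190.   213.3] tool d [ -27.7 -324.6   -1.9] turn 0.001 F [-0.5 -0.1 -3.4] t 18.1 [-0.53  1.18]
```

In the tool's units: -60 mm is -0.96, -55 mm is -0.88.

Call:
jog_arm([
  {"d": [-0.064,-0.32,0],"finger_gap": 0.5},
  {"d": [-0.064,-0.72,0],"finger_gap": 0.5},
  {"d": [-0.064,-0.88,0],"finger_gap": 0.5},
  {"d": [-0.064,-0.96,0],"finger_gap": 0.5},
  {"d": [-0.064,-0.96,0],"finger_gap": 0.5},
  {"d": [-0.064,-0.8,0],"finger_gap": 0.5},
  {"d": [-0.0592,-0.4,0],"finger_gap": 0.5},
  {"d": [0,-0.1536,0],"finger_gap": 0.5},
  {"finger_gap": 0.5},
])

```text
time_s: 19.23
eef_pos: [476.2, 135.6, 211.9]
tool_rot: [0.998, -0.068, -0.001, 0.0]
force: [-0.2, 0.2, -3.3]
opening: 0.633
grasp_force: 15.0
```

Call:
jog_arm([
  {"d": [0,0,0.24],"finger_gap": 0.5},
  {"d": [0,0,0.32],"finger_gap": 0.5},
  {"d": [0,0,0.24],"finger_gap": 0.5},
  {"d": [0,0,0.064],"finger_gap": 0.5},
  {"d": [0,0,0.032],"finger_gap": 0.5},
  {"d": [0,0,0.032],"finger_gap": 0.5},
  {"d": [0,0,0.032],"finger_gap": 0.5},
  {"d": [0,0,0.032],"finger_gap": 0.5},
  {"d": [0,0,0.032],"finger_gap": 0.5},
  {"finger_gap": 0.5},
])

```text
time_s: 20.48
eef_pos: [476.7, 135.4, 148.3]
tool_rot: [0.998, -0.069, -0.0, 0.0]
force: [-0.4, 0.2, -4.0]
opening: 0.637
grasp_force: 15.0
```

Call:
jog_arm([
  {"d": [0,0,0.032],"finger_gap": 0.5},
  {"d": [0,0,0.032],"finger_gap": 0.5},
  {"finger_gap": 0.5},
])

```text
time_s: 20.85
eef_pos: [477.0, 135.4, 144.5]
tool_rot: [0.998, -0.069, 0.0, 0.0]
force: [0.6, 0.3, -2.5]
opening: 0.637
grasp_force: 15.0
```

```bash
python3 - <<'E'
from h import *
c,n=np.cos(-.137),np.sin(-.137)
x,y=-26,-57
go([509.5+c*x-n*y,188.3+n*x+c*y,140],np.pi/2-.137)
E
```

```text
TCP [477.  135.4 144.5] tool d [-1.1  0.1  4.5] turn -0.001 F [ 0.6  0.3 -2.5] t 20.85 [0.14 1.85]
```

In the tool's units: 2 mm is 0.032.

Call:
jog_arm([
  {"d": [0,0,0.032],"finger_gap": 0.5},
  {"d": [0,0,0.032],"finger_gap": 0.5},
  {"d": [0,0,0.032],"finger_gap": 0.5},
  {"d": [0,0,0.032],"finger_gap": 0.5},
  {"finger_gap": 0.5},
])

```text
time_s: 21.48
eef_pos: [477.1, 135.4, 136.5]
tool_rot: [0.998, -0.069, 0.0, -0.0]
force: [0.7, -0.3, 1.1]
opening: 0.633
grasp_force: 15.0
```

Call:
jog_arm([
  {"finger_gap": 0.5},
  {"d": [0.048,0,0.008],"finger_gap": 0.5},
  {"d": [0.048,0,0.008],"finger_gap": 0.5},
  {"d": [0.048,0,0.008],"finger_gap": 0.5},
  {"d": [0.048,0,0.008],"finger_gap": 0.5},
  {"d": [0.048,0,0.016],"finger_gap": 0.5},
  {"d": [0.048,0,0.016],"finger_gap": 0.5},
  {"d": [0.048,0,0.016],"finger_gap": 0.5},
  {"d": [0.048,0,0.016],"finger_gap": 0.5},
  {"d": [0.048,0,0.016],"finger_gap": 0.5},
], clamp_n=4)

```text
time_s: 22.72
eef_pos: [503.7, 131.6, 129.3]
tool_rot: [0.998, -0.069, -0.0, 0.0]
force: [-1.1, 0.0, 0.7]
opening: 0.632
grasp_force: 4.0
```

Call:
jog_arm([
  {"d": [0.032,0,0.016],"finger_gap": 0.5},
  {"d": [0.016,0,0],"finger_gap": 0.5},
  {"d": [0.016,0,0],"finger_gap": 0.5},
  {"finger_gap": 0.5},
])

```text
time_s: 23.22
eef_pos: [507.6, 131.1, 128.4]
tool_rot: [0.998, -0.069, 0.0, 0.0]
force: [-1.1, -0.0, -1.1]
opening: 0.64
grasp_force: 4.0
```

Same behaviour as the first pot. I'll release gradually, rise and look.

Call:
jog_arm([
  {"finger_gap": 0.645},
  {"finger_gap": 0.655},
  {"finger_gap": 0.67},
  {"finger_gap": 0.72},
  {"finger_gap": 0.75},
  {"finger_gap": 0.75},
], clamp_n=3)

```text
time_s: 23.98
eef_pos: [507.6, 131.1, 128.4]
tool_rot: [0.998, -0.069, 0.0, 0.0]
force: [0.1, -0.1, 0.4]
opening: 0.749
grasp_force: 0.0
```

Call:
jog_arm([
  {"d": [0,0,-0.32],"finger_gap": 0.75},
  {"d": [0,0,-0.64],"finger_gap": 0.75},
  {"d": [0,0,-0.8],"finger_gap": 0.75},
  {"d": [0,0,-0.48],"finger_gap": 0.75},
  {"d": [0,0.64,0],"finger_gap": 0.3},
  {"d": [0,0.96,0],"finger_gap": 0},
  {"d": [0,0.96,0],"finger_gap": 0},
  {"d": [0,0.96,0],"finger_gap": 0},
  {"finger_gap": 0},
])

```text
time_s: 25.1
eef_pos: [476.7, -90.6, 268.4]
tool_rot: [0.997, -0.072, -0.0, 0.001]
force: [-0.0, 0.6, -0.4]
opening: 0.254
grasp_force: 0.0
```

```bash
python3 - <<'E'
from h import *
import cv2
s,t=cam("scene"),cam("top")
a=cv2.resize(s[5][120:230,270:410],None,fx=3,fy=3);b=cv2.resize(t[5][140:250,100:240],None,fx=3,fy=3)
cv2.imwrite("pics/p5.png",cv2.resize(np.hstack([a,b]),None,fx=.95,fy=.95))
E
```

```text
(no output)
```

View pics/p5.png

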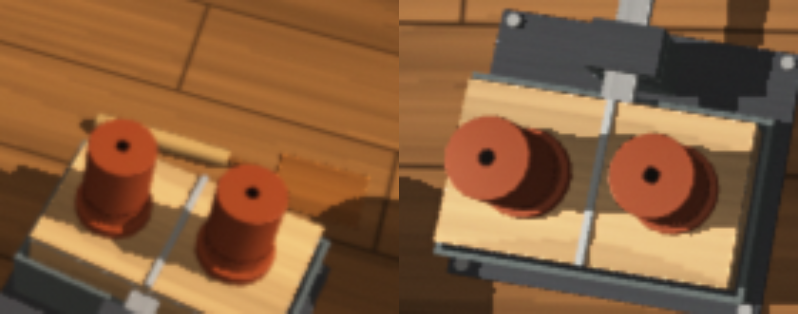

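In the tool's units: -0.175 rad / 3.1416 = -0.0557.

Call:
jog_arm([
  {"turn": -0.0554,"finger_gap": 0},
  {"turn": -0.0557,"finger_gap": 0},
  {"turn": -0.0554,"finger_gap": 0},
  {"turn": -0.0557,"finger_gap": 0},
  {"turn": -0.0554,"finger_gap": 0},
  {"turn": -0.0557,"finger_gap": 0},
  {"turn": -0.0554,"finger_gap": 0},
  {"turn": -0.0557,"finger_gap": 0},
  {"turn": -0.0557,"finger_gap": 0},
  {"finger_gap": 0},
], clamp_n=5)

```text
time_s: 26.45
eef_pos: [477.5, -85.0, 268.5]
tool_rot: [0.754, 0.657, 0.0, -0.0]
force: [-0.6, 0.4, -0.9]
opening: 0.008
grasp_force: 0.0
```

```bash
python3 - <<'E'
from h import *
S,T=cam("scene"),cam("top")
c,n=np.cos(-.137),np.sin(-.137)
for a,b in(((358.4,187.4),(130.5,195.1)),((312.8,170.9),(188.8,201.4))):
    r=least_squares(lambda X:np.r_[proj(S,X)[0]-a,proj(T,X)[0]-b],[500,200,200]).x
    d=r[:2]-[509.5,188.3];print(r.round(1),"local",(c*d[0]+n*d[1]).round(1),(-n*d[0]+c*d[1]).round(1))
go([509.5,188.3,240],-.137)
E
```

```text
[514.  244.6 196.8] local -3.3 56.4
[504.4 129.6 196.7] local 3.0 -58.8
TCP [477.5 -85.6 268.5] tool d [275.7  -6.1  28.5] turn -0.002 F [-0.4  0.1 -0. ] t 26.55 [-0.32 -0.18]
```

In the tool's units: 60 mm is 0.96, 50 mm is 0.8.

Call:
jog_arm([
  {"d": [0.48,-0.016,0.08],"finger_gap": 0},
  {"d": [0.8,-0.016,0.08],"finger_gap": 0},
  {"d": [0.96,-0.016,0.08],"finger_gap": 0},
  {"d": [0.96,-0.016,0.08],"finger_gap": 0},
  {"d": [0.8,-0.016,0.08],"finger_gap": 0},
  {"d": [0.4112,-0.016,0.056],"finger_gap": 0},
  {"finger_gap": 0},
  {"finger_gap": 0},
])

```text
time_s: 27.55
eef_pos: [509.1, 186.7, 240.0]
tool_rot: [0.754, 0.656, -0.0, 0.0]
force: [0.1, 0.1, 0.5]
opening: 0.008
grasp_force: 0.0
```

```bash
python3 - <<'E'
from h import *
go([509.4,187.5,112],-.137)
E
```

```text
TCP [509.1 186.7 240. ] tool d [  1.    0.2 128. ] turn -0.002 F [0.1 0.1 0.5] t 27.55 [0.22 0.36]
```

In the tool's units: 40 mm is 0.64, 30 mm is 0.48.

Call:
jog_arm([
  {"d": [0.0128,0,0.48],"finger_gap": 0},
  {"d": [0,0,0.64],"finger_gap": 0},
  {"d": [0,0,0.48],"finger_gap": 0},
  {"d": [0,0,0.32],"finger_gap": 0},
  {"d": [0,0,0.128],"finger_gap": 0},
  {"finger_gap": 0},
])

```text
time_s: 28.3
eef_pos: [509.6, 187.1, 112.1]
tool_rot: [0.755, 0.656, -0.0, 0.0]
force: [-0.2, 0.2, 0.2]
opening: 0.007
grasp_force: 0.0
```

Call:
jog_arm([
  {"d": [0,0,0.032],"finger_gap": 0},
  {"d": [0,0,0.032],"finger_gap": 0},
  {"d": [0,0,0.032],"finger_gap": 0},
  {"d": [0,0,0.032],"finger_gap": 0},
  {"d": [0,0,0.032],"finger_gap": 0},
  {"finger_gap": 0},
])

```text
time_s: 29.05
eef_pos: [509.5, 188.0, 102.0]
tool_rot: [0.754, 0.657, 0.0, 0.0]
force: [-0.6, 0.6, 1.9]
opening: 0.001
grasp_force: 1.1
```

Call:
jog_arm([
  {"d": [0,0,0.032],"finger_gap": 0},
  {"d": [0,0,0.032],"finger_gap": 0},
  {"d": [0,0,0.032],"finger_gap": 0},
  {"d": [0,0,0.032],"finger_gap": 0},
  {"d": [0,0,0.032],"finger_gap": 0},
  {"finger_gap": 0},
  {"finger_gap": 0},
])

```text
time_s: 29.92
eef_pos: [509.5, 188.0, 92.2]
tool_rot: [0.754, 0.657, 0.0, 0.0]
force: [-0.7, 0.5, 4.2]
opening: 0.003
grasp_force: 2.8
```

In the tool's units: 2 mm is 0.032, 1.5 mm is 0.024.

Call:
jog_arm([
  {"d": [0,0,0.032],"finger_gap": 0},
  {"d": [0,0,0.032],"finger_gap": 0},
  {"d": [0,0,0.032],"finger_gap": 0},
  {"d": [0,0,0.032],"finger_gap": 0},
  {"d": [0,0,0.032],"finger_gap": 0},
  {"d": [0,0,0.024],"finger_gap": 0},
  {"d": [0,0,0.016],"finger_gap": 0},
  {"finger_gap": 0},
])

```text
time_s: 30.92
eef_pos: [509.6, 188.0, 80.5]
tool_rot: [0.754, 0.657, 0.0, 0.0]
force: [-1.4, -0.6, 9.8]
opening: 0.003
grasp_force: 5.3
```

Call:
jog_arm([
  {"finger_gap": 0},
  {"finger_gap": 0},
  {"finger_gap": 0},
  {"finger_gap": 0},
  {"finger_gap": 0},
  {"finger_gap": 0},
  {"finger_gap": 0},
  {"finger_gap": 0},
  {"finger_gap": 0},
  {"finger_gap": 0},
])

```text
time_s: 32.17
eef_pos: [509.6, 188.0, 80.6]
tool_rot: [0.754, 0.657, 0.0, 0.0]
force: [-1.5, -0.9, 10.1]
opening: 0.002
grasp_force: 5.3
```

Call:
jog_arm([
  {"finger_gap": 0},
  {"finger_gap": 0},
  {"finger_gap": 0},
  {"finger_gap": 0},
  {"finger_gap": 0},
  {"finger_gap": 0},
])

```text
time_s: 32.92
eef_pos: [509.6, 188.0, 80.6]
tool_rot: [0.754, 0.657, 0.0, 0.0]
force: [-2.8, 0.2, 10.5]
opening: 0.008
grasp_force: 5.3
```

```bash
python3 - <<'E'
from h import *
import cv2
s,t=cam("scene"),cam("top")
a=cv2.resize(s[5][120:230,270:410],None,fx=3,fy=3);b=cv2.resize(t[5][120:230,100:240],None,fx=3,fy=3)
cv2.imwrite("pics/p6.png",cv2.resize(np.hstack([a,b]),None,fx=.95,fy=.95))
E
```

```text
(no output)
```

View pics/p6.png

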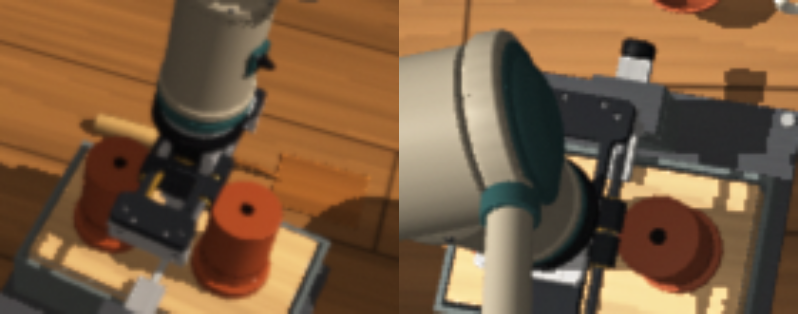

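The bolt is in: its knob moved about 5.5 px (around 14 mm) towards the platform, and both pots stand. I'll hold a little longer, then ease off slowly.

Call:
jog_arm([
  {"finger_gap": 0},
  {"finger_gap": 0},
  {"finger_gap": 0},
  {"finger_gap": 0},
  {"finger_gap": 0},
  {"finger_gap": 0},
])

```text
time_s: 33.78
eef_pos: [509.6, 188.0, 80.6]
tool_rot: [0.754, 0.657, 0.0, 0.0]
force: [-1.6, 0.5, 10.6]
opening: 0.006
grasp_force: 5.3
```

Call:
jog_arm([
  {"d": [0,0,-0.016],"finger_gap": 0},
  {"d": [0,0,-0.016],"finger_gap": 0},
  {"d": [0,0,-0.016],"finger_gap": 0},
  {"d": [0,0,-0.016],"finger_gap": 0},
  {"d": [0,0,-0.016],"finger_gap": 0},
  {"finger_gap": 0},
  {"finger_gap": 0},
])

```text
time_s: 34.65
eef_pos: [509.2, 187.8, 84.1]
tool_rot: [0.754, 0.657, -0.0, -0.0]
force: [0.3, 0.7, 0.5]
opening: 0.0
grasp_force: 0.0
```

Force is down to zero at z = 84, so the platform is latched. I'll withdraw upwards.

In the tool's units: -60 mm is -0.96, -50 mm is -0.8.

Call:
jog_arm([
  {"d": [0,0,-0.08],"finger_gap": 0},
  {"d": [0,0,-0.32],"finger_gap": 0},
  {"d": [0,0,-0.64],"finger_gap": 0},
  {"d": [0,0,-0.8],"finger_gap": 0},
  {"d": [0,0,-0.8],"finger_gap": 0},
  {"d": [-0.64,0,0],"finger_gap": 0},
  {"d": [-0.96,0,0],"finger_gap": 0},
  {"d": [-0.96,0,0],"finger_gap": 0},
  {"d": [-0.96,0,0],"finger_gap": 0},
  {"finger_gap": 0},
])

```text
time_s: 35.9
eef_pos: [478.6, -33.7, 249.8]
tool_rot: [0.756, 0.654, -0.0, 0.001]
force: [-0.1, 0.1, 1.0]
opening: 0.006
grasp_force: 0.0
```

Call:
jog_arm([
  {"finger_gap": 0},
  {"finger_gap": 0},
])

```text
time_s: 36.15
eef_pos: [479.3, -28.7, 249.5]
tool_rot: [0.754, 0.657, 0.0, -0.0]
force: [0.2, 0.0, -0.8]
opening: 0.005
grasp_force: 0.0
```

```bash
python3 - <<'E'
from h import *
import cv2
s,t=cam("scene"),cam("top")
a=cv2.resize(s[5][120:230,270:410],None,fx=3,fy=3);b=cv2.resize(t[5][120:230,100:240],None,fx=3,fy=3)
cv2.imwrite("pics/p7.png",cv2.resize(np.hstack([a,b]),None,fx=.95,fy=.95))
E
```

```text
(no output)
```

View pics/p7.png

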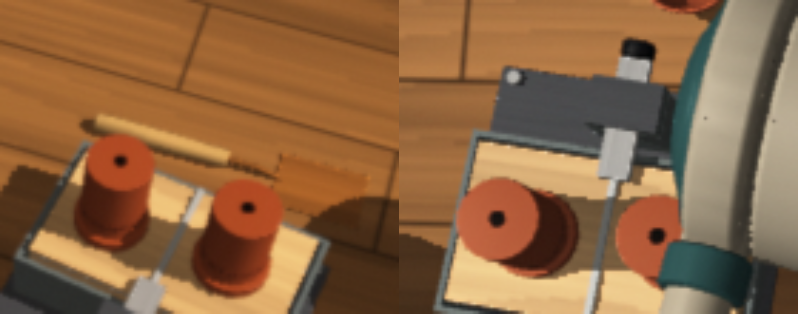

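The platform is latched down with the bolt over its edge at (615,155), and both pots stand upright clear of the rib.

```bash
python3 -c "
from cell import manip
print(manip.job_done())"
```

```text
the job is handed in; nothing more can be done
None
```

Both pots stand rim down on the lift platform, one each side of the rib. The platform is latched under the bolt, the robot is clear, and the job was handed in at about 36 s; no verdict came back.

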